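# Load the silver charge and hold the casting flask down in its sprung ring

## Task

Load the charge rack in order: stand the silver slug in the one-dot pocket and let go of it, then the copper slug in the two-dot pocket, both upright and fully home. Only then lift the steel casting flask off its clay tile, lower it upright into the sprung ring of the blue casting head and press it down until the ring is at or near the bottom of its travel; finish there, still holding the flask pressed down. Leave the brass slug in the three-dot pocket, and the bangles and the flux jar where they are.

Things in the scene. Friction and masses are not known exactly. Their poses are not given: they have to be found in the camera images.
- silver_mid (a point): Silver slug: pale silvery solid round bar standing on end, 24 mm diameter and 55 mm tall, its lower edge slightly bevelled; the point is its centre, half-way up (27.5 mm above its foot), its z axis along the bar. Starts upright on the bench, in either of two spots; about 0.26 kg.
- copper_mid (a point): Copper slug: reddish copper solid round bar standing on end, 24 mm diameter and 55 mm tall, its lower edge slightly bevelled; the point is its centre, half-way up (27.5 mm above its foot), its z axis along the bar. Starts upright on the bench, in either of two spots; about 0.22 kg.
- rack: Charge rack: fixed green block 66 x 166 mm and 24 mm high, three pockets in a row 52 mm apart, marked with one, two or three small yellow dots on the top face, on the side towards the robot. Origin at the centre of its underside, x across the row (away from the dots), y along the row from pocket three towards pocket one.
- pocket1 (a point): centre of the mouth of the one-dot pocket of the green charge rack, level with the rack's top face. Pocket: round, 28 mm wide with a 3 mm bevelled mouth, 18 mm deep, flat floor. Axes as the rack's.
- pocket2 (a point): centre of the mouth of the two-dot pocket of the green charge rack, level with the rack's top face. Pocket: round, 28 mm wide with a 3 mm bevelled mouth, 18 mm deep, flat floor. It is the middle of the three; axes as the rack's.
- pocket3 (a point): centre of the mouth of the three-dot pocket of the green charge rack, level with the rack's top face. Pocket: round, 28 mm wide with a 3 mm bevelled mouth, 18 mm deep, flat floor. It already holds the brass slug; axes as the rack's.
- brass: Brass slug, 24 mm diameter, 40 mm tall, standing in the three-dot pocket so that 22 mm shows; origin at the centre of its foot. To be left alone.
- flask_mid (a point): Casting flask: plain steel cylinder, 56 mm diameter and 90 mm tall, filled with white plaster (white top with a dark sprue hole), its lower edge bevelled (46 mm wide at the foot, full width 8 mm up); 0.36 to 0.54 kg. The point is its centre, 45 mm above its foot; z axis along the cylinder. Starts standing on the fixed terracotta tile, 110 mm square and 16 mm thick.
- head: Casting head: fixed round blue housing, 120 mm wide and 34 mm high, open in the middle, where the sprung ring stands. Origin at the centre of its underside.
- ring_seat (a point): Centre of the floor (red disc) of the sprung ring, on which the flask's foot rests: 44 mm above the bench with the ring up, moving down with it. The ring is a steel cup, 62 mm wide inside, its rim 22 mm above this floor, the last 10 mm flaring to 74 mm inside and 84 mm outside. z up.
- ring (a joint): Travel of the sprung ring in m: 0 = up (as it starts), growing as it is pressed straight down to a hard stop at 0.018. Springs: the flask's own weight does not move it; with the flask in it a further 1 to 3 N starts it moving, then 0.65 N per mm, about 13 N at the stop.
- tile: Fixed terracotta tile under the flask at the start, 110 x 110 x 16 mm; origin at the centre of its underside.
- bangle_a: Thin silver C-shaped bangle lying flat, 67 mm across, 8 mm high; origin at the centre of the circle, underside. Bystander.
- bangle_b: Broad silver C-shaped bangle lying flat, 63 mm across, 12 mm high; origin at the centre of the circle, underside. Bystander.
- bangle_c: Thin silver C-shaped bangle lying flat, 67 mm across, 8 mm high; origin at the centre of the circle, underside. Bystander.
- jar: Amber flux jar with a black cap, 52 mm diameter, 60 mm tall; origin at the centre of its underside. Bystander.
Things that resemble listed ones, but are neither listed nor needed, are in the scene too. What is meant by the part that bears copper_mid is not black, pink or red, and is the larger of those in its own colour.

How it is judged (in metres and radians):
On the way, in this order (a step that is already met when the one before it is completed fails the run):
1. silver slug upright and home in the one-dot pocket, let go (horizontal distance between silver_mid and pocket1 below 0.006 m and z of silver_mid in the frame of pocket1 below 0.0125 m and angle between silver_mid's own z axis and vertical below 0.12 rad and contact force between the fingers and silver below 0.2 N), for 0.2 s.
2. then the copper slug upright and home in the two-dot pocket, let go, silver still home, flask not yet in the ring (horizontal distance between silver_mid and pocket1 below 0.006 m and z of silver_mid in the frame of pocket1 below 0.0125 m and angle between each of silver_mid, copper_mid's own z axis and vertical below 0.12 rad and horizontal distance between copper_mid and pocket2 below 0.006 m and z of copper_mid in the frame of pocket2 below 0.0125 m and contact force between the fingers and copper below 0.2 N and horizontal distance between flask_mid and ring_seat above 0.08 m), for 0.2 s.
3. then the flask seated upright in the ring and the ring pressed more than 12 mm down by the robot (value of joint ring above 0.012 m and horizontal distance between flask_mid and ring_seat below 0.006 m and z of flask_mid in the frame of ring_seat below 0.05 m and angle between flask_mid's own z axis and vertical below 0.1 rad and contact force between flask and ring above 8 N and contact force between any of the fingers, the arm and flask above 3 N), for 0.3 s.
At the end, for the whole second after the job is handed in: At the end and for 1 s the robot holds the flask upright, within 6 mm of centre, seated in the ring, ring over 12 mm down, robot touching with over 3 N. Silver in pocket one, copper in two, brass in three: upright, within 6 mm of centre, home within 3 mm. Bangles and jar within 20 mm (all of step 3 and horizontal distance between silver_mid and pocket1 below 0.006 m and z of silver_mid in the frame of pocket1 below 0.0125 m and angle between each of silver_mid, copper_mid's own z axis and vertical below 0.12 rad and horizontal distance between copper_mid and pocket2 below 0.006 m and z of copper_mid in the frame of pocket2 below 0.0125 m and horizontal distance between brass and pocket3 below 0.006 m and z of brass in the frame of pocket3 below -0.012 m and velocity of joint ring below 0.01 m/s and linear speed of flask below 0.02 m/s and distance of each of bangle_a, bangle_b, bangle_c, jar from where it was at the start of the episode below 0.02 m); the arm keeps its last pose, push and grip.
It fails at once if a bangle or the flux jar pushed more than 20 mm (distance of any of bangle_a, bangle_b, bangle_c, jar from where it was at the start of the episode above 0.02 m).
It fails at once if the brass slug lifted out of the three-dot pocket (z of brass in the frame of pocket3 above 0 m).
It fails at once if the flask tipped over (angle between flask_mid's own z axis and vertical above 0.8 rad).
It also fails if it takes over 72 s, if anything falls off the work surface, if the arm or the gripper's body presses on something with over 40 N, if the wrist force passes 120 N, or if a joint passes its speed limit or range.

## Robot

A 6-joint arm with a two-finger parallel gripper is mounted at the origin on the work surface. World frame = base frame: x ahead of the robot, y to its left, z up, the work surface at z = 0. Lengths are in m, angles in degrees, forces in N, time in s.
With the tool pointing down it reaches from about 0.35 to 0.875 m from the base axis. Payload 4.2 kg.
Tool frame: the origin (TCP) lies on the front face of the gripper's body, between the roots of the fingers; the fingertips stand finger_overhang ahead of it and the grasp point (between the pads) lies 51 mm ahead of it (finger_overhang is the distance from the TCP to the fingertips, in m); z points along the fingers, y is the line along which they close (so a half turn about z gives the same grasp; the last joint's range is limited). The gripper opens to 87 mm and grips with 3 to 60 N. Pads are 19 mm wide; open, the fingers measure 117 mm over their backs; the gripper's body (75 mm by 190 mm) begins 51 mm behind the grasp point.
Start: joints at [90.275, 22.042, 0.453, 0, -68.411, -14.817], TCP at [0.157, 0.605, 0.292] pointing down, gripper open.
Joint ranges: [-179.83, 179.83], [-69.29, 118.12], [-61.27, 80.66], [-181.25, 117.63], [-171.15, -9.14], [-177.46, 177.46]. Speed limits (degrees/s): [159.86, 159.86, 180, 180, 180, 180].

## Interface

Orientations are given as a 3x3 rotation matrix whose columns are the frame's x, y, z axes.
In Python, from station import sense, capture, camera_model, finish_job, finger_overhang gives the robot as it stands. The module is installed in compiled form; this text tells all that it offers.
- The arm moves only by the tool jog_arm, never from a script. Its argument "rows" is a list that holds one entry, the list of rows, each a list of 4 numbers: the shift along the tool's x, y, z in m, then the turn about the tool's z in rad. A call has 1 to 20 rows; each row shifts and turns the commanded pose from where the row before left it, along the tool's axes as they then stand; what a row does not reach is not made up. A row lasts 1/8 s, in which the tool goes at most 62.5 mm and 10.7 degrees, less where a joint would pass 70% of its speed; a pose out of reach is approached as far as the arm can. A call is refused whole if a number of a shift passes 0.0625 or a number of a turn 0.188, either way. A call with a gripper value outside its range is refused whole. "claw" is the opening, from 0 (shut) to 1 (fully open), set as the call begins (left out, the last holds). The fingers move at their own pace and stop on an object; the grip force is fixed at half the most. Time passes only in rows, so rows that do not move let the fingers close. It gives the time, the measured TCP pose, the force, the opening and the grip force at its end, in the units of the state.
- sense(): the state, without advancing time (a new reading comes with each control period).
- capture(name): name is "scene" or "top"; returns the picture (480x640x3 uint8, red, green, blue); there is no depth.
- camera_model(name): a dict with "fovy" (degrees; the focal length in pixels is half the picture's height over the tangent of half this angle, whatever the lens; pixels are square), "cx", "cy" (the principal point, pixels), "eye" and "rotation" of the camera in the world. Camera axes: x right, y down, z forward; pixel columns grow to the right and rows downward; lengths in m; the calibration is good to about 2 mm. A picture is of the moment at which its call begins. camera_model takes no time and is no camera call.
- finish_job(): hands the job in; it is judged then, once.
The state is a dict: "time_s": time; "joints": joint angles; "joint_velocities": joint speeds; "effort": joint torques, N m; "tcp_pos": TCP position; "ee_rot": TCP orientation; "wrist_force": force on the tool from outside, world axes, zero at the start; "moment": the same for the moment, N m; "gripper_width": opening from 0.0 (shut) to 1.0 (fully open); "gripper_force": force on a finger pad.
Only numpy, scipy, OpenCV 4.12 (cv2) and the standard library are available. Lean on these libraries where they do the work, as an engineer would, in place of code of your own. Each camera call takes 0.05 s, during which the arm holds its last target. There are 200 camera calls.

## Working session

There is one attempt and no reset: what is moved stays moved. The work goes in short steps, Python scripts to look and compute and a tool call to move; the robot and the scene stay as the last step left them, time stands still between calls to the robot, and variables do not carry over. Pictures are saved under pics/ and viewed, at most 10 in all, crops included, and the job is handed in when it is done.

Besides the shell and the picture viewer there is one more tool, called after "Emit:" as a command line: name --argument value ..., lists and objects as JSON in quotes. jog_arm: Moves the arm, as the interface text tells. Its arguments: {"type":"object","properties":{"rows":{"type":"array"},"claw":{"type":"number"}},"required":["rows"]}

```bash
mkdir -p pics
python3 - <<'E'
from station import *
import cv2
for n in("scene","top"):
    cv2.imwrite(f"pics/{n}0.png",capture(n)[:,:,::-1]); print(camera_model(n))
print(sense(),finger_overhang)
E
```

```text
{'fovy': 48.340275465469844, 'cx': 319.55929347008544, 'cy': 240.17289974066273, 'eye': array([1.12428974, 0.53845513, 0.66083514]), 'rotation': array([[-0.68940643,  0.45579475, -0.56300082],
       [ 0.72425839,  0.41979142, -0.54701459],
       [-0.01298347, -0.78487344, -0.61952007]])}
{'fovy': 42.99352609961326, 'cx': 329.4979226544647, 'cy': 237.43960184328543, 'eye': array([0.50529743, 0.03745265, 1.26417526]), 'rotation': array([[-0.00792678, -0.99763722,  0.06824329],
       [-0.9997078 ,  0.00634773, -0.02332434],
       [ 0.02283604, -0.06840824, -0.99739602]])}
{'time_s': 0.1, 'joints': array([ 9.02739427e+01,  2.20866511e+01,  3.84599885e-01, -2.43954769e-02,
       -6.84101971e+01, -1.48162290e+01]), 'joint_velocities': array([ 0.04189074, -0.05708395,  0.08640361,  0.01625167,  0.00987794,
       -0.03311825]), 'effort': array([-4.70435079e-04, -3.91688526e+01,  1.87933499e+01,  4.23187315e+00,
        1.34345650e-02, -6.65299717e-05]), 'tcp_pos': array([0.15681745, 0.60457736, 0.29124757]), 'ee_rot': array([[ 9.67923162e-01, -2.51246100e-01, -3.86538210e-04],
       [-2.51246369e-01, -9.67921183e-01, -1.96094007e-03],
       [ 1.18540024e-04,  1.99515564e-03, -9.99998003e-01]]), 'wrist_force': array([ 0.68597234, -0.32983876, -0.61980327]), 'moment': array([ 0.00143356,  0.01528821, -0.01008474]), 'gripper_force': 0.0, 'gripper_width': 1.0014948985614973} 0.0697
```

View pics/scene0.png

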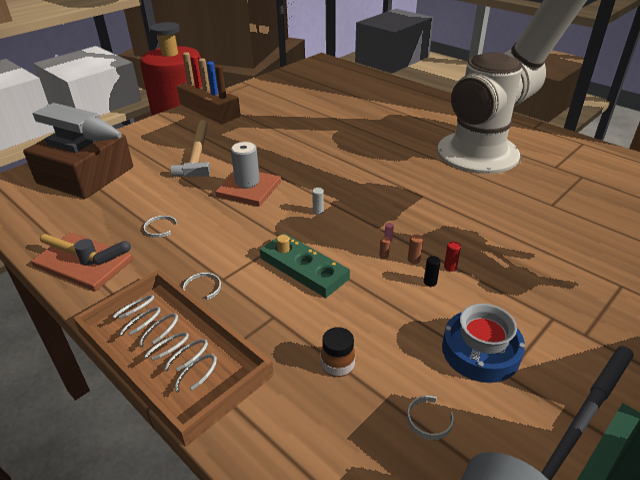

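View pics/top0.png

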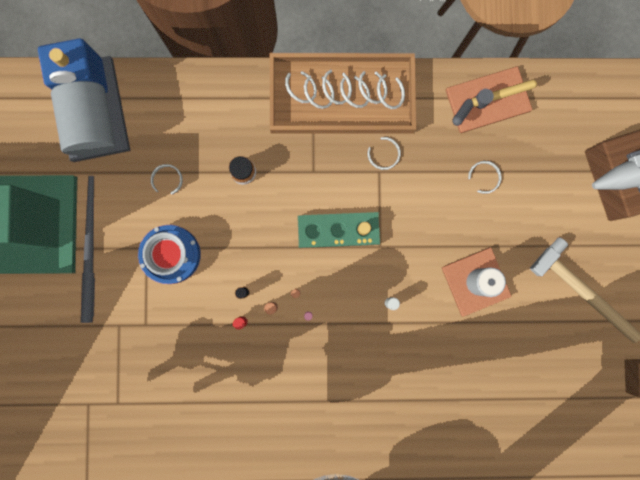

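Candidates for copper in the scene view: the larger reddish bar (415,249), the smaller brown bar (385,247), pink (389,230), black (432,271) and red (453,256). The silver bar at (318,200) has no rival except the bangles. For copper I choose the bar at (415,249), which is (270,307) in the top view, and check it in a close crop.

Run:
```python
import cv2,numpy as np
t=cv2.imread("pics/top0.png");s=cv2.imread("pics/scene0.png")
def c(im,x,y,w,h,k):return cv2.resize(im[y:y+h,x:x+w],None,fx=k,fy=k,interpolation=cv2.INTER_CUBIC)
A=np.hstack([c(s,290,180,200,120,4)])
B=np.hstack([c(t,225,280,100,30*2-10+0,4),c(t,360,280,50,50,4),c(t,460,255,50,50,4)])
p=np.vstack([A[:, :800],B[:100*2,:800]]) 
p=p[:600]
cv2.imwrite("pics/crop1.png",p)
q=np.hstack([c(t,290,205,100,50,5),c(t,135,220,70,70,5)[:250,:300]])
r=np.hstack([c(s,250,225,110,75,5)[:350,:550],cv2.resize(s[295:385,435:530],(250,237))[:, :] if 0 else np.zeros((350,250,3),np.uint8)])
cv2.imwrite("pics/crop2.png",np.vstack([q,r]))
```

```text
(no output)
```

View pics/crop1.png

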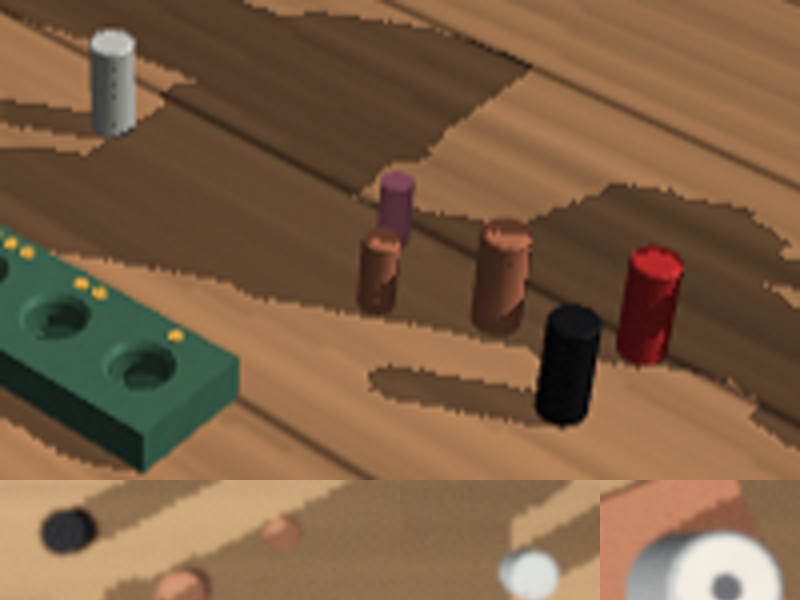

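View pics/crop2.png

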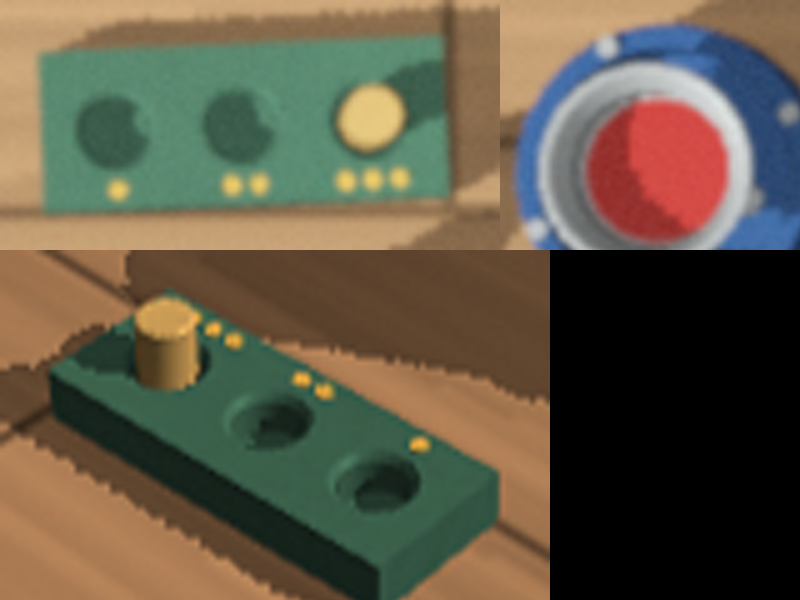

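Crop 1 confirms the choice: the copper bar at scene (416,249) is larger than the small brown one at (385,247), and the pink, red and black ones are clearly different. Crop 2 shows the rack with pocket one at the left in the top view, pocket two in the middle and brass at the right. Next are finer crops of the round features.

Run:
```python
import cv2,numpy as np
t=cv2.imread("pics/top0.png");s=cv2.imread("pics/scene0.png")
def c(im,x,y,w,h,k=5):return cv2.resize(im[y:y+h,x:x+w],None,fx=k,fy=k,interpolation=cv2.INTER_CUBIC)
# row1: copper, silver, flask (top) ; row2: ring top, ring scene, flask scene
a=np.hstack([c(t,250,285,40,40),c(t,375,285,40,40),c(t,460,255,80,40)])
b=np.hstack([c(t,135,220,70,70),c(s,440,300,90,70)])
cv2.imwrite("pics/crop3.png",np.vstack([a,b]))if a.shape[1]==b.shape[1] else print(a.shape,b.shape)
```

```text
(no output)
```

View pics/crop3.png

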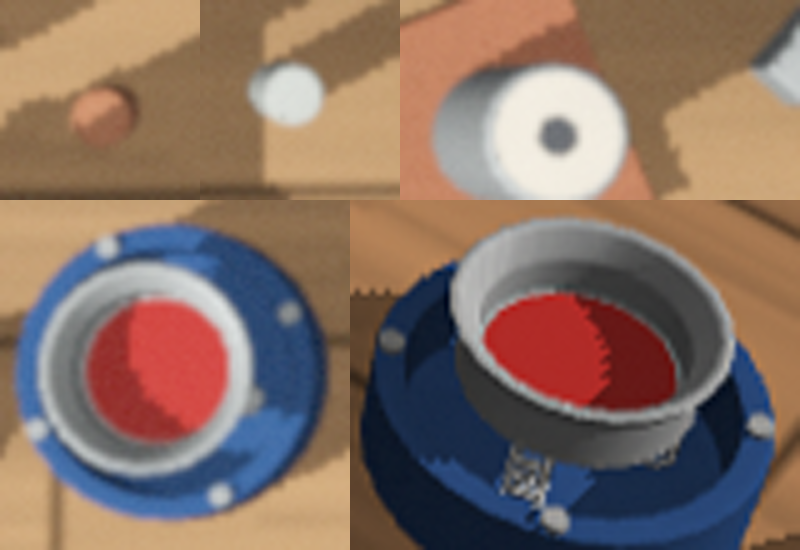

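```bash
cat > h.py <<'E'
import numpy as np
from station import *
def ray(n,u,v,z):
    m=camera_model(n);f=240/np.tan(np.radians(m["fovy"]/2))
    d=m["rotation"]@np.array([(u-m["cx"])/f,(v-m["cy"])/f,1]);e=m["eye"]
    return (e+d*(z-e[2])/d[2])[:2]
E
python3 - <<'E'
from h import *
P=[("silver","top",393,303.6,.055),("silver","scene",318.1,190.6,.055),("copper","top",269.8,307.8,.055),("copper","scene",416.6,238.4,.055),
("flask","top",491.2,281.4,.106),("flask","scene",244.5,148,.106),("rim","top",163.6,253.4,.066),("rim","scene",488,322.6,.066),("floor","top",166,253.8,.044),("housing","top",168.8,253.9,.034),
("p1","top",312,230.8,.024),("p1","scene",324.6,271.4,.024),("p2","top",337.4,230,.024),("p2","scene",303.2,258.8,.024),("brass","top",363.6,228,.046),("brass","scene",283,238.2,.046),
("c1","top",297.2,215.2,.024),("c2","top",378.6,212,.024),("c3","top",379.6,244,.024),("c4","top",298.6,247.2,.024),("pink","scene",389,225.5,.055),("small","scene",385,240,.04),("black","scene",433.3,260,.055),("red","scene",454,246,.055),("jar","top",242,169,.06),("banglea","top",166,180,.008)]
for n,c,u,v,z in P: print(n,c,ray(c,u,v,z).round(4))
E
```

```text
silver top [ 0.456  -0.1155]
silver scene [ 0.4557 -0.113 ]
copper top [0.4499 0.1279]
copper scene [0.4496 0.1305]
flask top [ 0.4985 -0.2975]
flask scene [ 0.4977 -0.2908]
rim top [0.5581 0.3342]
rim scene [0.5572 0.3354]
floor top [0.5582 0.3349]
housing top [0.5584 0.3317]
p1 top [0.604  0.0441]
p1 scene [0.6048 0.045 ]
p2 top [ 0.6053 -0.0078]
p2 scene [ 0.6061 -0.0078]
brass top [ 0.6072 -0.0597]
brass scene [ 0.6075 -0.0587]
c1 top [0.6361 0.0741]
c2 top [ 0.6418 -0.0927]
c3 top [ 0.5761 -0.0938]
c4 top [0.5706 0.0715]
pink scene [0.4524 0.0692]
small scene [0.4768 0.0799]
black scene [0.48   0.1874]
red scene [0.4225 0.1926]
jar top [0.7253 0.1824]
banglea top [0.7124 0.3452]
```

All positions agree between the two views to about 2.5 mm (flask y to 7 mm), and the pocket spacing comes out at 52 mm. I'll turn the tool so the fingers close along world x.

Emit:
jog_arm --rows '[[[0, 0, 0, 0.1645], [0, 0, 0, 0.1645], [0, 0, 0, 0.1645], [0, 0, 0, 0.1645], [0, 0, 0, 0.1645], [0, 0, 0, 0.1645], [0, 0, 0, 0.1645], [0, 0, 0, 0.1645], [0, 0, 0, 0]]]' --claw 1

```text
time_s: 1.23
tcp_pos: [0.1569, 0.6048, 0.2917]
ee_rot: [[0.003, -1.0, -0.0], [-1.0, -0.003, -0.001], [0.001, 0.0, -1.0]]
wrist_force: [-0.4, 0.1, -0.1]
gripper_width: 1.001
gripper_force: 0.0
```

Emit:
jog_arm --rows '[[[0.04, -0.03, 0, 0], [0.04, -0.03, 0, 0], [0.04, -0.03, 0, 0], [0.04, -0.03, 0, 0], [0.04, -0.03, 0, 0], [0.04, -0.03, 0, 0], [0.04, -0.03, 0, 0], [0.04, -0.03, 0, 0], [0.04, -0.03, 0, 0], [0.04, -0.03, 0, 0], [0.04, 0, 0, 0], [0.04, 0, 0, 0], [0.04, 0, 0, 0], [0.04, 0, 0, 0], [0.04, 0, 0, 0], [0.04, 0, 0, 0], [0.04, 0, 0, 0], [0.04, 0, 0, 0], [0, 0, 0, 0], [0, 0, 0, 0]]]'

```text
time_s: 3.72
tcp_pos: [0.4575, -0.1147, 0.2921]
ee_rot: [[0.002, -1.0, -0.0], [-1.0, -0.002, 0.0], [-0.0, 0.0, -1.0]]
wrist_force: [1.1, 0.8, -0.3]
gripper_width: 1.0
gripper_force: 0.0
```

Emit:
jog_arm --rows '[[[0, 0.0015, 0.04, 0], [0, 0, 0.04, 0], [0, 0, 0.04, 0], [0, 0, 0.04, 0], [0, 0, 0.02, 0], [0, 0, 0.017, 0], [0, 0, 0, 0], [0, 0, 0, 0]]]'

```text
time_s: 4.72
tcp_pos: [0.4568, -0.1141, 0.0959]
ee_rot: [[0.003, -1.0, 0.001], [-1.0, -0.003, -0.0], [0.0, -0.001, -1.0]]
wrist_force: [-0.5, 0.4, 0.1]
gripper_width: 1.001
gripper_force: 0.0
```

Emit:
jog_arm --rows '[[[0, 0, 0, 0], [0, 0, 0, 0], [0, 0, 0, 0], [0, 0, 0, 0], [0, 0, 0, 0], [0, 0, 0, 0], [0, 0, 0, 0], [0, 0, 0, 0], [0, 0, 0, 0], [0, 0, 0, 0]]]' --claw 0

```text
time_s: 5.98
tcp_pos: [0.4559, -0.1148, 0.0952]
ee_rot: [[0.001, -1.0, -0.001], [-1.0, -0.001, -0.0], [0.0, 0.001, -1.0]]
wrist_force: [-1.0, 0.7, 0.8]
gripper_width: 0.266
gripper_force: 29.8
```

Gripped at about 24 mm. Lift and carry to pocket one.

Emit:
jog_arm --rows '[[[0, 0, -0.03, 0], [0, 0, -0.03, 0], [0, 0, -0.03, 0], [-0.02, -0.0185, 0, 0], [-0.03, -0.03, 0, 0], [-0.04, -0.04, 0, 0], [-0.04, -0.04, 0, 0], [-0.019, -0.01, 0, 0], [-0.01, -0.01, 0, 0], [0, 0, 0, 0], [0, 0, 0, 0], [0, 0, 0, 0]]]'

```text
time_s: 7.48
tcp_pos: [0.6039, 0.0435, 0.1855]
ee_rot: [[-0.0, -1.0, -0.0], [-1.0, 0.0, 0.0], [-0.0, 0.0, -1.0]]
wrist_force: [0.2, 0.5, -2.2]
gripper_width: 0.265
gripper_force: 29.8
```

Run:
```python
from h import *
import cv2
s=capture("scene");t=capture("top");print(sense()["tcp_pos"])
k=lambda im,x,y,w,h:cv2.resize(im[y:y+h,x:x+w,::-1],(w*4,h*4),interpolation=cv2.INTER_CUBIC)
cv2.imwrite("pics/c4.png",k(s,230,190,180,120))
```

```text
[0.60408604 0.04372829 0.18549671]
```

View pics/c4.png

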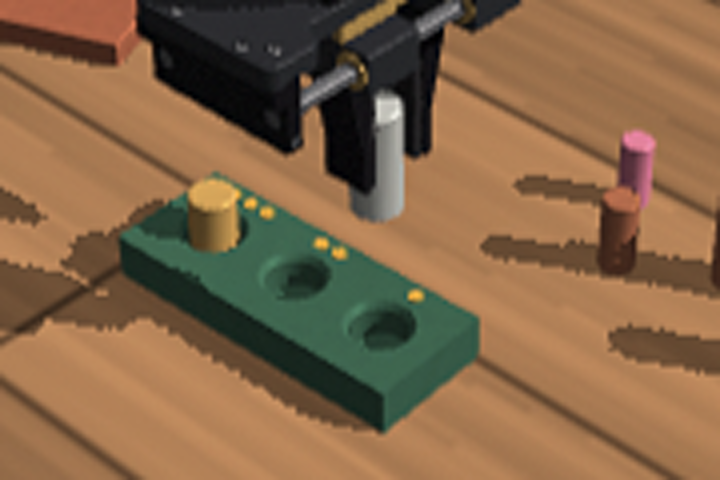

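The silver slug hangs upright in the fingers above pocket one, and the pocket mouth is at crop (382,325). Lower.

Emit:
jog_arm --rows '[[[-0.001, 0, 0.03, 0], [0, 0, 0.02, 0], [0, 0, 0.01, 0], [0, 0, 0.005, 0], [0, 0, 0.005, 0], [0, 0, 0.005, 0], [0, 0, 0.004, 0], [0, 0, 0.003, 0], [0, 0, 0.0015, 0], [0, 0, 0, 0], [0, 0, 0, 0]]]'

```text
time_s: 8.95
tcp_pos: [0.6046, 0.0454, 0.1019]
ee_rot: [[0.001, -1.0, 0.0], [-1.0, -0.001, 0.0], [-0.0, -0.0, -1.0]]
wrist_force: [0.5, -0.7, -2.6]
gripper_width: 0.263
gripper_force: 29.8
```

Emit:
jog_arm --rows '[[[0, 0, 0, 0], [0, 0, 0, 0], [0, 0, 0, 0], [0, 0, 0, 0], [0, 0, 0, 0], [0, 0, 0, 0], [0, 0, 0, 0]]]' --claw 1

```text
time_s: 9.82
tcp_pos: [0.6045, 0.0454, 0.1017]
ee_rot: [[0.001, -1.0, -0.0], [-1.0, -0.001, -0.0], [0.0, 0.0, -1.0]]
wrist_force: [-0.1, 0.5, 0.1]
gripper_width: 0.958
gripper_force: 0.0
```

Emit:
jog_arm --rows '[[[0, 0, -0.03, 0], [0, 0, -0.03, 0], [0, 0, -0.03, 0], [-0.04, 0.04, 0, 0], [-0.04, 0.04, 0, 0], [-0.004, 0.04, 0, 0], [0, 0.035, 0, 0], [0, 0, 0, 0], [0, 0, 0, 0], [0, 0, 0, 0]]]'

```text
time_s: 11.08
tcp_pos: [0.4503, 0.1294, 0.1918]
ee_rot: [[0.0, -1.0, 0.001], [-1.0, -0.0, 0.0], [-0.0, -0.001, -1.0]]
wrist_force: [-0.8, -0.5, -0.6]
gripper_width: 1.001
gripper_force: 0.0
```

Run:
```python
from h import *
import cv2
s=capture("scene");t=capture("top");print(sense()["tcp_pos"])
k=lambda im,x,y,w,h:cv2.resize(im[y:y+h,x:x+w,::-1],(w*4,h*4),interpolation=cv2.INTER_CUBIC)
cv2.imwrite("pics/c5.png",np.vstack([k(s,250,220,180,85),k(t,285,200,180,60)]))
```

```text
[0.45004248 0.12921367 0.19156411]
```

View pics/c5.png

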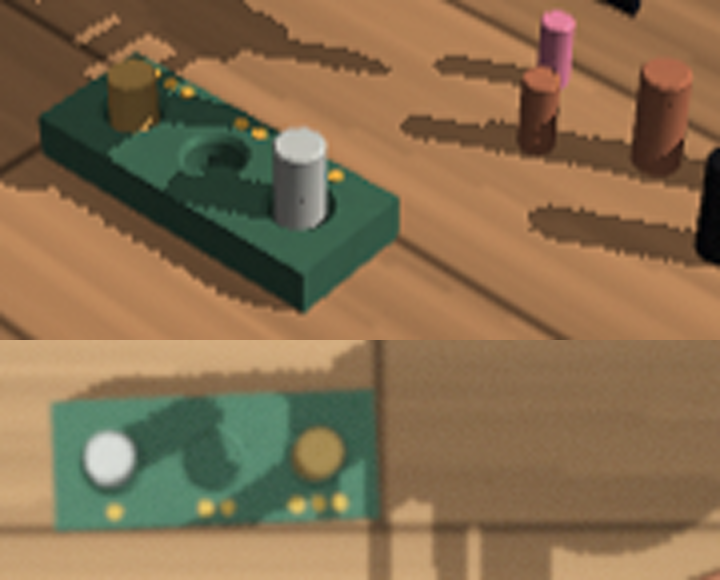

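The silver slug stands upright and home in pocket one at scene (325,265). Next, grasp the copper.

Emit:
jog_arm --rows '[[[0, 0, 0.03, 0], [0, 0, 0.03, 0], [0, 0, 0.02, 0], [0, 0, 0.0165, 0], [0, 0, 0, 0], [0, 0, 0, 0]]]'

```text
time_s: 11.92
tcp_pos: [0.4499, 0.1294, 0.0956]
ee_rot: [[0.001, -1.0, 0.001], [-1.0, -0.001, 0.0], [-0.0, -0.001, -1.0]]
wrist_force: [-0.2, -0.9, -0.4]
gripper_width: 0.995
gripper_force: 0.0
```

Emit:
jog_arm --rows '[[[0, 0, 0, 0], [0, 0, 0, 0], [0, 0, 0, 0], [0, 0, 0, 0], [0, 0, 0, 0], [0, 0, 0, 0], [0, 0, 0, 0], [0, 0, 0, 0], [0, 0, 0, 0], [0, 0, 0, 0]]]' --claw 0

```text
time_s: 13.18
tcp_pos: [0.4492, 0.1292, 0.0952]
ee_rot: [[0.001, -1.0, -0.0], [-1.0, -0.001, -0.0], [0.0, 0.0, -1.0]]
wrist_force: [0.0, 0.1, 0.2]
gripper_width: 0.265
gripper_force: 29.7
```

Emit:
jog_arm --rows '[[[0, 0, -0.04, 0], [0, 0, -0.04, 0], [0, 0, -0.04, 0], [0.02, -0.02, 0, 0], [0.03, -0.03, 0, 0], [0.04, -0.04, 0, 0], [0.027, -0.04, 0, 0], [0.015, -0.016, 0, 0], [0.005, -0.01, 0, 0], [0, 0, 0, 0], [0, 0, 0, 0], [0, 0, 0, 0]]]'

```text
time_s: 14.68
tcp_pos: [0.6049, -0.0069, 0.2155]
ee_rot: [[0.002, -1.0, 0.0], [-1.0, -0.002, 0.0], [-0.0, -0.0, -1.0]]
wrist_force: [0.7, 0.4, -2.6]
gripper_width: 0.267
gripper_force: 29.7
```

Emit:
jog_arm --rows '[[[0.0007, -0.0005, 0.04, 0], [0, 0, 0.03, 0], [0, 0, 0.02, 0], [0, 0, 0.005, 0], [0, 0, 0.005, 0], [0, 0, 0.005, 0], [0, 0, 0.004, 0], [0, 0, 0.003, 0], [0, 0, 0.002, 0], [0, 0, 0, 0], [0, 0, 0, 0]]]'

```text
time_s: 16.05
tcp_pos: [0.6061, -0.0083, 0.1013]
ee_rot: [[0.001, -1.0, 0.0], [-1.0, -0.001, 0.0], [-0.0, -0.0, -1.0]]
wrist_force: [0.3, 0.4, -2.5]
gripper_width: 0.268
gripper_force: 29.7
```

Emit:
jog_arm --rows '[[[0, 0, 0, 0], [0, 0, 0, 0], [0, 0, 0, 0], [0, 0, 0, 0], [0, 0, 0, 0], [0, 0, 0, 0], [0, 0, 0, 0]]]' --claw 1

```text
time_s: 16.92
tcp_pos: [0.606, -0.0083, 0.1012]
ee_rot: [[0.001, -1.0, -0.0], [-1.0, -0.001, -0.0], [0.0, 0.0, -1.0]]
wrist_force: [0.2, -0.7, -0.8]
gripper_width: 0.958
gripper_force: 0.0
```

Emit:
jog_arm --rows '[[[0, 0, -0.04, 0], [0, 0, -0.04, 0], [0, 0, -0.04, 0], [0.04, 0.027, 0, 0], [0.04, 0.027, 0, 0], [0.04, 0.027, 0, 0], [0.04, 0.027, 0, 0], [0, 0, 0, 0], [0, 0, 0, 0]]]'

```text
time_s: 18.05
tcp_pos: [0.4984, -0.1685, 0.2215]
ee_rot: [[0.001, -1.0, 0.001], [-1.0, -0.001, -0.0], [0.0, -0.001, -1.0]]
wrist_force: [0.1, 0.0, 0.2]
gripper_width: 0.996
gripper_force: 0.0
```

Run:
```python
from h import *
import cv2
s=capture("scene");t=capture("top");print(sense()["tcp_pos"])
k=lambda im,x,y,w,h,f:cv2.resize(im[y:y+h,x:x+w,::-1],(w*f,h*f),interpolation=cv2.INTER_CUBIC)
cv2.imwrite("pics/c6.png",np.hstack([k(s,215,130,130,160,3),k(s,215,130,80,96,5)]))
```

```text
[ 0.49880136 -0.16783476  0.22132015]
```

View pics/c6.png

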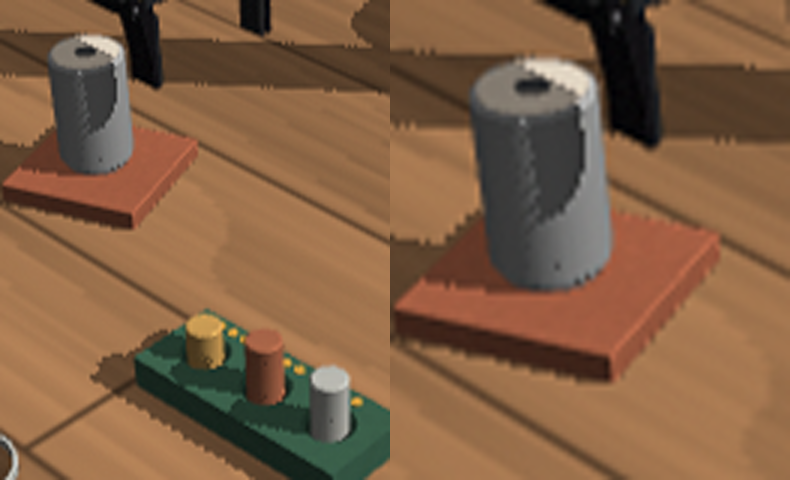

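Copper and silver are both home in the rack, at scene (304,252) and (325,264). The flask top centre is at scene (243.6,146.8), which agrees with flask y ≈ -0.296.

Emit:
jog_arm --rows '[[[0.04, 0, 0, 0], [0.04, 0, 0, 0], [0.03, 0, 0, 0], [0.018, 0.0005, 0, 0], [0, 0, 0, 0], [0, 0, 0.03, 0], [0, 0, 0.03, 0], [0, 0, 0.0145, 0], [0, 0, 0.01, 0], [0, 0, 0, 0], [0, 0, 0, 0]]]'

```text
time_s: 19.52
tcp_pos: [0.4984, -0.2965, 0.1377]
ee_rot: [[0.001, -1.0, 0.002], [-1.0, -0.001, -0.001], [0.001, -0.002, -1.0]]
wrist_force: [-0.5, -0.5, 0.4]
gripper_width: 0.993
gripper_force: 0.0
```

Emit:
jog_arm --rows '[[[0, 0, 0, 0], [0, 0, 0, 0], [0, 0, 0, 0], [0, 0, 0, 0], [0, 0, 0, 0], [0, 0, 0, 0], [0, 0, 0, 0], [0, 0, 0, 0]]]' --claw 0

```text
time_s: 20.52
tcp_pos: [0.4972, -0.2964, 0.1368]
ee_rot: [[0.001, -1.0, -0.002], [-1.0, -0.001, 0.0], [-0.0, 0.002, -1.0]]
wrist_force: [-5.1, -0.4, 4.8]
gripper_width: 0.634
gripper_force: 30.0
```

Emit:
jog_arm --rows '[[[0, 0, -0.02, 0], [0, 0, -0.04, 0], [0, 0, -0.04, 0], [0, 0, -0.03, 0], [0, 0, 0, 0], [-0.02, 0, 0, 0], [-0.03, -0.01, 0, 0], [-0.04, -0.01, 0, 0], [-0.04, -0.01, 0, 0], [-0.04, -0.01, 0, 0], [-0.04, -0.01, 0, 0], [-0.04, -0.01, 0, 0], [-0.04, 0, 0, 0], [-0.04, 0, 0, 0], [-0.04, 0, 0, 0], [-0.04, 0, 0, 0], [-0.04, 0, 0, 0], [-0.04, 0, 0, 0], [-0.03, 0, 0, 0], [0, 0, 0, 0]]]'

```text
time_s: 23.02
tcp_pos: [0.5558, 0.2263, 0.2636]
ee_rot: [[0.004, -1.0, -0.004], [-1.0, -0.004, -0.001], [0.001, 0.004, -1.0]]
wrist_force: [-0.3, 0.1, -5.0]
gripper_width: 0.634
gripper_force: 30.0
```

Emit:
jog_arm --rows '[[[-0.04, 0, 0, 0], [-0.03, 0, 0, 0], [-0.02, 0, 0, 0], [0, 0, 0, 0], [0, 0, 0, 0], [0, 0, 0, 0]]]'

```text
time_s: 23.78
tcp_pos: [0.5572, 0.3128, 0.2668]
ee_rot: [[0.0, -1.0, -0.0], [-1.0, -0.0, -0.0], [0.0, 0.0, -1.0]]
wrist_force: [-0.5, 0.1, -4.7]
gripper_width: 0.635
gripper_force: 30.0
```

Run:
```python
from h import *
import cv2
s=capture("scene");t=capture("top");st=sense();print(st["tcp_pos"],st["wrist_force"],st["gripper_width"])
cv2.imwrite("pics/c7.png",s[100:400,300:640,::-1].repeat(2,0).repeat(2,1))
```

```text
[0.5572743  0.31293655 0.26693681] [ 0.46950021 -0.20659376 -4.91736995] 0.6354648957975906
```

View pics/c7.png

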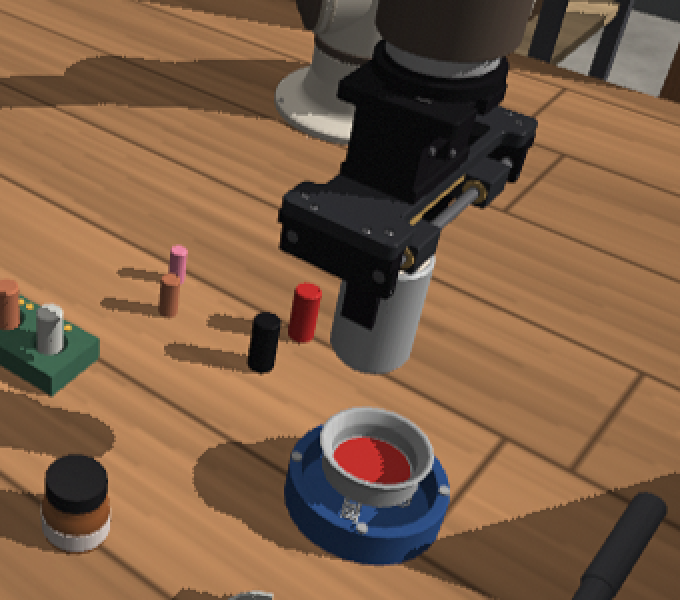

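The flask hangs upright in the grip, just short of the ring in y. Centre it and lower.

Emit:
jog_arm --rows '[[[-0.015, 0, 0, 0], [-0.0067, -0.0005, 0, 0], [0, 0, 0, 0], [0, 0, 0.02, 0], [0, 0, 0.02, 0], [0, 0, 0.015, 0], [0, 0, 0.01, 0], [0, 0, 0.01, 0], [0, 0, 0.006, 0], [0, 0, 0.006, 0], [0, 0, 0.005, 0], [0, 0, 0.005, 0], [0, 0, 0, 0], [0, 0, 0, 0]]]'

```text
time_s: 25.62
tcp_pos: [0.5578, 0.3355, 0.17]
ee_rot: [[0.001, -1.0, 0.0], [-1.0, -0.001, 0.0], [-0.0, -0.0, -1.0]]
wrist_force: [-0.7, 0.3, -4.5]
gripper_width: 0.635
gripper_force: 30.0
```

Emit:
jog_arm --rows '[[[0, 0, 0.003, 0], [0, 0, 0.003, 0], [0, 0, 0.003, 0], [0, 0, 0.003, 0], [0, 0, 0.002, 0], [0, 0, 0.002, 0], [0, 0, 0.002, 0], [0, 0, 0.002, 0], [0, 0, 0, 0], [0, 0, 0, 0], [0, 0, 0, 0]]]'

```text
time_s: 27.0
tcp_pos: [0.5577, 0.3355, 0.1519]
ee_rot: [[0.002, -1.0, 0.001], [-1.0, -0.002, 0.0], [-0.0, -0.001, -1.0]]
wrist_force: [-4.5, -1.9, 9.6]
gripper_width: 0.639
gripper_force: 30.1
```

Emit:
jog_arm --rows '[[[0, 0, 0.0015, 0], [0, 0, 0.0015, 0], [0, 0, 0.0015, 0], [0, 0, 0, 0], [0, 0, 0, 0], [0, 0, 0, 0], [0, 0, 0, 0]]]'

```text
time_s: 27.88
tcp_pos: [0.5577, 0.3355, 0.148]
ee_rot: [[0.002, -1.0, 0.001], [-1.0, -0.002, 0.0], [-0.0, -0.001, -1.0]]
wrist_force: [-7.2, -1.2, 11.6]
gripper_width: 0.639
gripper_force: 30.1
```

Emit:
jog_arm --rows '[[[0, 0.001, 0, 0], [0, 0.001, 0.001, 0], [0, 0, 0.001, 0], [0, 0, 0, 0], [0, 0, 0, 0], [0, 0, 0, 0], [0, 0, 0, 0]]]'

```text
time_s: 28.75
tcp_pos: [0.5572, 0.3355, 0.1469]
ee_rot: [[0.002, -1.0, 0.005], [-1.0, -0.002, 0.001], [-0.001, -0.005, -1.0]]
wrist_force: [-3.2, -3.6, 12.1]
gripper_width: 0.634
gripper_force: 30.1
```

Run:
```python
from h import *
import cv2
s=capture("scene")
k=lambda im,x,y,w,h,f:cv2.resize(im[y:y+h,x:x+w,::-1],(w*f,h*f),interpolation=cv2.INTER_CUBIC)
cv2.imwrite("pics/c8.png",np.hstack([k(s,410,230,130,160,3),k(s,250,210,130,160,3)]))
```

```text
(no output)
```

View pics/c8.png

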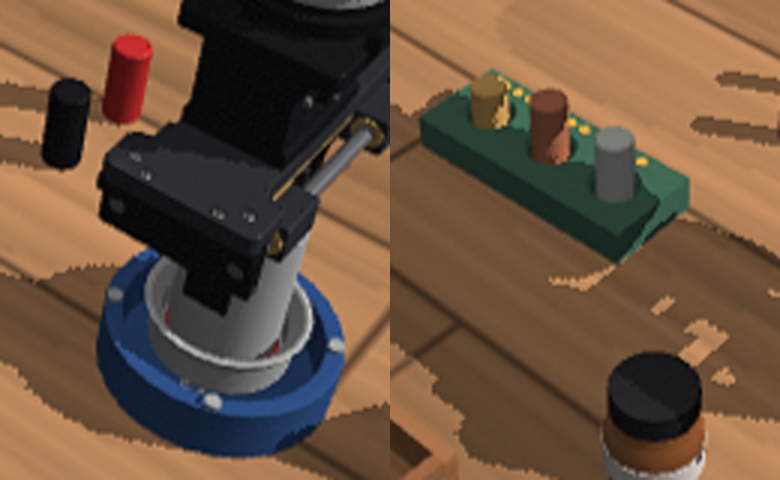

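The picture shows the flask upright and deep in the ring, whose rim has dropped about 10 px (roughly 15 mm) to scene (487,333). All three slugs stand home in the rack and the jar hasn't moved. The 12 N push fits about 15 to 17 mm of travel.

```bash
python3 -c "
from station import *
print(finish_job())"
```

```text
the job is handed in; nothing more can be done
None
```

I handed the job in at about 29 s; no verdict came back. By the pictures, silver is home in pocket one and copper in pocket two. The flask is held upright in the ring, pressed about 15–17 mm down with a 12 N push. Brass and the jar look untouched; I didn't re-check the bangles.

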